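Seat the specimen carrier on the microscope stage block

ROBOT

A 6-joint arm with a two-finger parallel gripper is mounted at the origin on the work surface. World frame = base frame: x ahead of the robot, y to its left, z up, the work surface at z = 0. Lengths are in mm, angles in rad, forces in N, time in s.
With the tool pointing down it reaches from about 275 to 775 mm from the base axis. Payload 14.6 kg.
Tool frame: the origin (TCP) lies at the very end of the fingers, on their centre line; the grasp point (between the pads) lies 19 mm behind it (env.pinch_z is the distance from the TCP to the grasp point, in mm); z points along the fingers, y is the direction in which the jaws open and shut (so a half turn about z gives the same grasp; the last joint's range is limited). The gripper opens to 85 mm and grips with 20 to 120 N. Pads are 22 mm wide; open, the fingers measure 114 mm over their backs; the gripper's body (76 mm by 85 mm) begins 54 mm behind the grasp point. The pads swing forward as they close: fully open they stand 13 mm farther back than shut.
Start: joints at [1.152, 0.263, -0.048, 1.259, 0, 1.415], TCP at [136.899, 506.84, 231.278] pointing down, gripper open.
Joint ranges: [-2.65, 2.65], [-0.89, 1.7], [-1.18, 1.37], [-2.13, 2.11], [-1.35, 1.29], [-3.14, 3.14]. Speed limits (rad/s): [1.89, 1.89, 2.57, 2.79, 3.14, 3.14].

INTERFACE

Orientations are given as a unit quaternion [x, y, z, w].
In Python, from workcell import env gives the robot as it stands.
- The arm moves only by the tool step_arm, never from a script. Its argument "steps" is a list of rows, each a list of 7 numbers: the opening, from 0 (shut) to 1 (fully open), then the shift along the tool's x, y, z in mm, then the turn, a rotation vector about the tool's x, y, z in degrees. A call has 1 to 10 rows; each row is the pose to reach, as a shift and turn from the pose commanded when the call began, along the tool's axes at that moment; what a row does not reach only later rows make up. A row lasts 1/12 s, in which the tool goes at most 41.7 mm and 7.16 degrees, less where a joint would pass 70% of its speed; a pose out of reach is approached as far as the arm can. A call with a gripper value outside its range is refused whole. The fingers move at their own pace and stop on an object; "grip_force" is the grip in N (left out, the last holds). Time passes only in rows, so rows that repeat a pose let the fingers close. It gives the time, the measured TCP pose, the force and the opening at its end, in the units of the state.
- env.observe(): the state, without advancing time (a new reading comes with each control period).
- env.capture(name): name is "scene" or "side" or "wrist"; returns a dict with "color" (420x560x3 uint8, red, green, blue), "K" (3x3 intrinsics, pixels), "eye" and "orientation" of the camera in the world. Camera axes: x right, y down, z forward; pixel columns grow to the right and rows downward; lengths in mm; the calibration is good to about 2 mm. A picture is of the moment at which its call begins. There is no depth.
- env.sign_off(): hands the job in, once; it reports no verdict.
The state is a dict: "clock": time; "joint_positions": joint angles; "qvel": joint speeds; "effort": joint torques, N m; "position": TCP position; "orientation": TCP orientation; "wrist_force": force on the tool from outside, world axes, zero at the start; "wrist_torque": the same for the moment, N m; "width": opening from 0.0 (shut) to 1.0 (fully open).
Only numpy, scipy, OpenCV 4.12 (cv2) and the standard library are available. Lean on these libraries where they do the work, as an engineer would, in place of code of your own. Each camera call takes 0.05 s, during which the arm holds its last target.

TASK

The specimen carrier plate is lying askew on the microscope's stage block, riding on top of the two locating pins. With the fingertips, gently push it back square against the guide rail and nudge it sideways until both holes drop over the pins and the plate lies flat on the block, then let go of it. Only push it: do not grip or lift the plate, keep off the three polished specimens on it, and leave everything else on the bench where it is.

Things in the scene. Friction and masses are not known exactly. Their poses are not given: they have to be found in the camera images.
- block: the microscope's stage block, fixed to the bench: grey base, flat steel top 40 mm above the bench. It spans x -70 to +72 mm and y -62 to +62 mm; +x is the side away from the robot. A red mark on its front face shows its middle, y = 0. Two bullet-nosed steel pins, 10 mm thick and 8 mm tall, stand on the top at x +5, y +40 and -40 mm. Origin: on the bench at (0, 0) of these numbers; z up.
- rail (a point): middle of the guide rail's straight front face, at its foot on the block's top (block x +51, y 0, z +40 mm). The aluminium rail is fixed along the back of the top, 124 mm long along the block's y, 12 mm thick, 20 mm high above the top; a red mark on it shows its middle.
- pin0 (a point): the foot of the pin at y = +40 mm, on the block's top (40 mm above the bench)
- pin1 (a point): the foot of the pin at y = -40 mm, on the block's top
- plate: the specimen carrier: a loose flat aluminium plate, 130 mm (x) by 170 mm (y), 6 mm thick, about 0.43 kg; it slides with a push of 1 to 3 N. Origin: centre of its underside; z up. Two 12 mm through holes, ringed in black, at x +20, y +40 and -40 mm. Red marks on its front and back edges show y = 0. It starts sloping up about 6 degrees to the rail, on both pin tips and the block's front top edge.
- plate_back (a point): middle of the plate's back edge, on its underside (plate x +65 mm). At the start it is about 17 to 30 mm short of the rail and 10 to 39 mm off towards the block's +y (the robot's left), the plate up to 5 degrees askew.
- plate_front (a point): middle of the plate's front edge (towards the robot), on its underside (plate x -65 mm). Home, the plate is square with the block with its back edge 1 mm from the rail; it overhangs the block by 10 mm in front and 23 mm at each side and the pin tips show 2 mm above its top. The holes drop over the pins by the plate's own weight, and then the pins stop it.
- hole0 (a point): centre of the hole at the plate's y = +40 mm, on the underside; it belongs on pin0
- hole1 (a point): centre of the hole at the plate's y = -40 mm, on the underside; it belongs on pin1
- specimens: the three polished specimens fixed on the plate: black discs 30 mm across, standing 4 mm proud of its top, in a row at the plate's x = -22 mm, y = +48, 0 and -48 mm. Origin: centre of the plate's top face. Their faces must not be touched.
- spare_mount: a spare resin specimen mount, black disc 30 mm across, 20 mm tall, standing loose; origin centre of underside
- petri: a small covered glass dish, 64 mm across, 15 mm tall; origin centre of underside
- jar: an amber glass jar with black cap, 48 mm across, 58 mm tall; origin centre of underside
- slide_box: a blue box of microscope slides, 92 x 68 x 33 mm; origin centre of underside
- wash_bottle: a white bottle with red cap, 60 mm across, 120 mm tall; origin centre of underside
- tweezers: steel tweezers lying flat, 140 mm long, 9 mm tall; origin near the middle of the length
- loupe: a black stand loupe, 44 mm across, 32 mm tall; origin centre of underside
Not all that is in view belongs to the job. Of the things like the plate, leave any that is orange or pink; of the rest the larger one is meant.

How it is judged (in metres and radians):
At the end, for the whole second after the job is handed in: each hole is within 2.5 mm of its pin, sideways; the plate is at rest flat on the block's top (within 1.5 mm in height and 1.1 degrees); the other things on the bench are within 20 mm of where they began (horizontal distance between hole0 and pin0 below 0.0025 m and horizontal distance between hole1 and pin1 below 0.0025 m and z of plate in the frame of block between 0.0385 and 0.0415 m and angle between plate's own z axis and vertical below 0.02 rad and linear speed of plate below 0.01 m/s and distance of each of spare_mount, petri, jar, slide_box, wash_bottle, tweezers, loupe from where it was at the start of the episode below 0.02 m); the robot touches nothing.
It fails at once if the plate is picked up: raised more than 10 mm above where it lay, or tipped up by more than 14 degrees (z of plate in the frame of block above 0.056 m or angle between plate's own z axis and vertical above 0.25 rad).
It fails at once if the plate is shoved or squeezed with more than 40 N (contact force between the fingers and plate above 40 N).
It fails at once if a polished specimen is touched (contact force between any of the fingers, the arm and specimens above 0.5 N).
It fails at once if another thing on the bench is shifted by more than 20 mm or knocked over (distance of any of spare_mount, petri, jar, slide_box, wash_bottle, tweezers, loupe from where it was at the start of the episode above 0.02 m or angle between any of spare_mount, petri, jar, slide_box, wash_bottle, tweezers, loupe's own z axis and vertical above 0.4 rad).
It also fails if it takes over 51 s, if anything falls off the work surface, if the arm or the gripper's body presses on something with over 40 N, if the wrist force passes 120 N, or if a joint passes its speed limit or range.

## Working session

There is one attempt and no reset: what is moved stays moved. The work goes in short steps, Python scripts to look and compute and a tool call to move; the robot and the scene stay as the last step left them, time stands still between calls to the robot, and variables do not carry over. Pictures are saved under pics/ and viewed, and the job is handed in when it is done.

Besides the shell and the picture viewer there is one more tool, called after ">>>" in YAML: its name, and indented under it one key for each argument. step_arm: Moves the arm, as the interface text tells. Its arguments: {"type":"object","properties":{"steps":{"type":"array","items":{"type":"array","items":{"type":"number"}}},"grip_force":{"type":"number"}},"required":["steps"]}

```bash
ls; mkdir -p pics; python3 - <<'E'
from workcell import env
import cv2
for n in("scene","side","wrist"):
    c=env.capture(n); cv2.imwrite(f"pics/{n}0.png",c["color"][:,:,::-1]); print(n,c["K"],c["eye"],c["orientation"])
print(env.observe())
E
```

```text
pics
scene [[429.57262544   0.         284.48447542]
 [  0.         429.57262544 211.69932558]
 [  0.           0.           1.        ]] [1438.76170697  305.15420265  724.4503473 ] [ 0.5193357   0.71362461 -0.38262428 -0.27318309]
side [[443.78695878   0.         274.66287352]
 [  0.         443.78695878 206.41553744]
 [  0.           0.           1.        ]] [ 117.09479681 -729.68407512 1109.23964053] [ 0.90746154 -0.25427512  0.08977895 -0.32217612]
wrist [[297.40627899   0.         278.79336173]
 [  0.         297.40627899 203.73392444]
 [  0.           0.           1.        ]] [ 58.61096411 527.8894754  372.15739765] [0.78403223 0.60087769 0.09411069 0.12402679]
{'clock': 0.15, 'joint_positions': array([ 1.15168089e+00,  2.63390188e-01, -4.87618028e-02,  1.25942120e+00,
        7.10797901e-06,  1.41547331e+00]), 'qvel': array([ 0.00164542, -0.0025008 ,  0.00323186, -0.00015058,  0.00375257,
        0.00021951]), 'effort': array([ 2.32525061e-03, -6.37824154e+01,  3.84647620e+01,  1.06408060e-02,
       -1.64188959e-04, -1.29975587e-05]), 'position': array([136.8193434 , 506.64268318, 230.958197  ]), 'orientation': array([ 1.31514107e-01,  9.91314223e-01, -3.71515080e-04, -1.13446478e-04]), 'wrist_force': array([ 0.44200158, -0.13738844,  0.02811422]), 'wrist_torque': array([ 0.01789863, -0.01666451, -0.00732285]), 'width': 1.0016124813440972}
```

View pics/scene0.png

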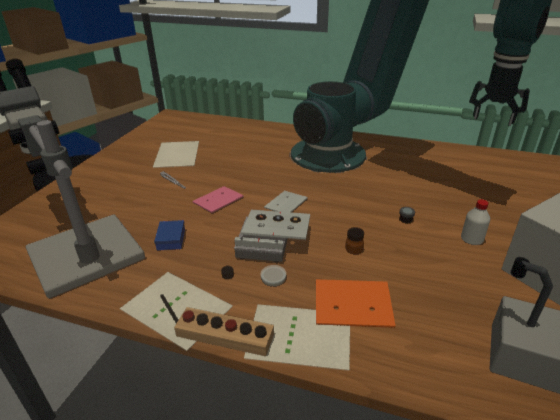

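View pics/side0.png

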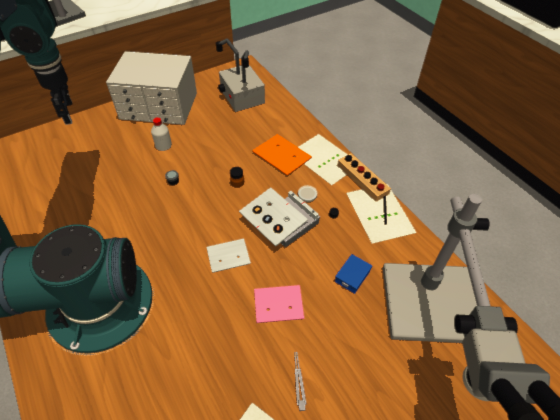

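View pics/wrist0.png

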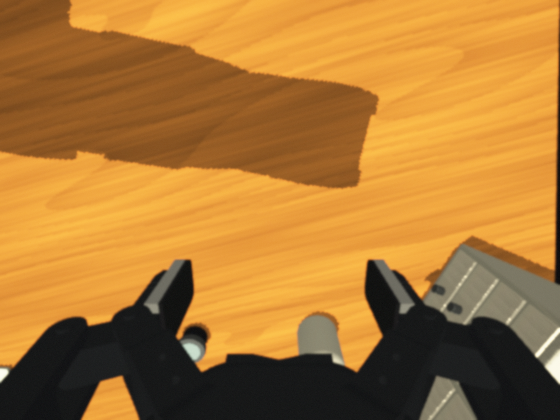

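Plate candidates:
- The grey plate with three discs, on the block: scene (277,225), side (278,215).
- A small white two-hole plate lying on the bench: scene (287,203), side (228,255).
- The pink plate: scene (218,199).
- The orange plate: scene (353,302).

The larger plate that is neither orange nor pink is the one on the block, so I'll check it in a close crop.

```bash
python3 - <<'E'
import cv2,numpy as np
a=cv2.imread("pics/scene0.png")[185:285,215:335]; b=cv2.imread("pics/side0.png")[175:275,220:340]
r=lambda i:cv2.resize(i,(780,650),interpolation=cv2.INTER_CUBIC)[:600]
cv2.imwrite("pics/crA.png",r(a));cv2.imwrite("pics/crB.png",r(b))
E
```

```text
(no output)
```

View pics/crA.png

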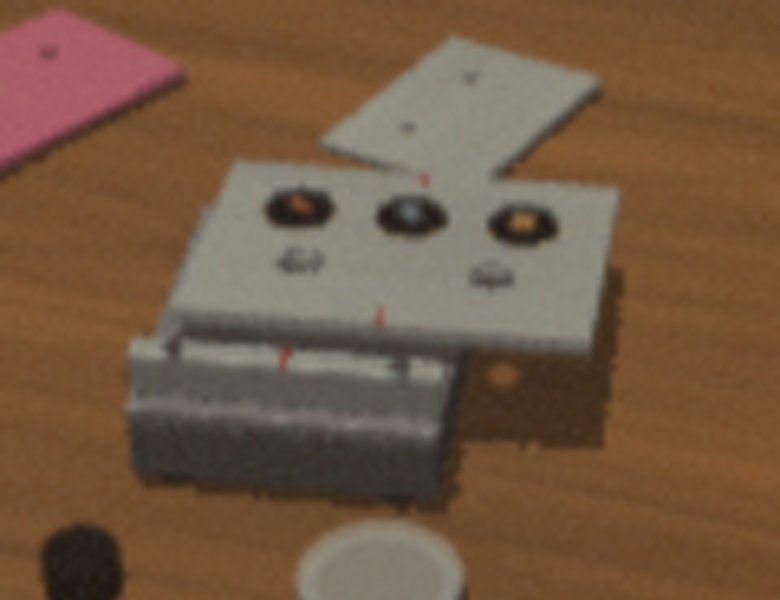

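View pics/crB.png

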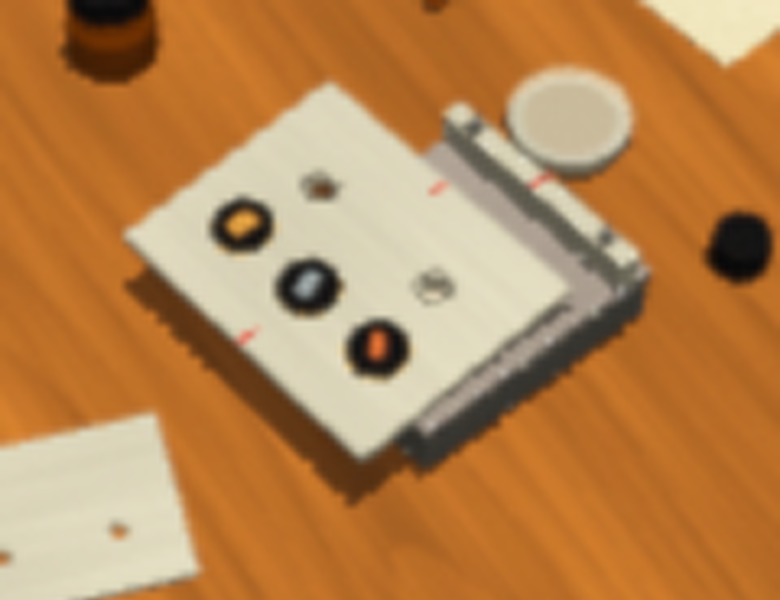

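Crop confirms the choice: the grey plate with three black discs and red edge marks rides on the block, with the rail marked in red behind it. Next come rough positions from two views.

```bash
cat > h.py <<'E'
import numpy as np, cv2
from scipy.spatial.transform import Rotation as R
def ray(c,uv):
    K=c["K"]; d=np.linalg.inv(K)@np.array([uv[0],uv[1],1.]); d=R.from_quat(c["orientation"]).apply(d)
    return np.array(c["eye"],float),d/np.linalg.norm(d)
def onz(c,uv,z):
    o,d=ray(c,uv); return o+d*(z-o[2])/d[2]
def tri(l):
    A=np.zeros((3,3));b=np.zeros(3)
    for c,uv in l:
        o,d=ray(c,uv);M=np.eye(3)-np.outer(d,d);A+=M;b+=M@o
    p=np.linalg.solve(A,b)
    return p,[round(float(np.linalg.norm((np.eye(3)-np.outer(d,d))@(p-o))),1) for o,d in [ray(*x) for x in l]]
def proj(c,p):
    q=R.from_quat(c["orientation"]).inv().apply(np.array(p,float)-c["eye"]); q=c["K"]@q; return q[:2]/q[2]
E
python3 - <<'E'
from workcell import env
from h import *
np.set_printoptions(precision=1,suppress=True)
S=env.capture("scene");D=env.capture("side");W=env.capture("wrist")
a=lambda u,v:(215+u/6.5-.42,185+v/6.5-.42); b=lambda u,v:(220+u/6.5-.42,175+v/6.5-.42)
P={'railmark':((285,347),(541,180)),'plate_back':((379,312),(438,188)),'plate_front':((425,178),(247,336)),
'cBL':((590,345),(330,82)),'cBR':((178,312),(572,290)),'cFL':((617,190),(125,237)),'cFR':((237,160),(362,458)),
'dL':((522,224),(242,224)),'dM':((411,215),(308,287)),'dR':((299,208),(378,348)),'holeL':((492,276),(320,186)),'holeR':((300,262),(434,286)),
'railR':((130,342),(650,270)),'railL':((447,375),(455,103))}
for k,(p,q) in P.items():
    print(k,*tri([(S,a(*p)),(D,b(*q))]))
print(R.from_quat(W["orientation"]).as_matrix(), np.array(W["eye"])-env.observe()["position"])
E
```

```text
railmark [639.2 -32.6  62.7] [1.2, 1.2]
plate_back [598.3  -7.8  56.5] [0.6, 0.6]
plate_front [482.5 -27.5  42.9] [0.5, 0.5]
cBL [590.3  77.8  54. ] [0.4, 0.4]
cBR [619.4 -87.6  52.9] [2.1, 2.1]
cFL [463.1  54.3  40.7] [0.3, 0.3]
cFR [ 492.9 -111.9   41.9] [0.6, 0.6]
dL [511.3  26.1  49. ] [0.0, 0.0]
dM [518.9 -21.4  48.4] [0.4, 0.4]
dR [528.3 -68.5  48.6] [0.2, 0.2]
holeL [553.7  25.9  50.9] [0.3, 0.3]
holeR [568.1 -52.9  50.8] [0.3, 0.3]
railR [652.5 -97.1  58.4] [5.3, 5.3]
railL [632.4  31.6  59. ] [1.1, 1.1]
[[ 0.3  0.9  0.3]
 [ 1.  -0.2 -0.1]
 [-0.   0.3 -1. ]] [-78.2  21.2 141.2]
```

>>> step_arm:
  steps:
    - [1, -310, -225, -19, 0, 0, -24]
    - [1, -310, -225, -19, 0, 0, -24]
    - [1, -310, -225, -19, 0, 0, -24]
    - [1, -310, -225, -19, 0, 0, -24]
    - [1, -310, -225, -19, 0, 0, -24]
    - [1, -310, -225, -19, 0, 0, -24]
    - [1, -310, -225, -19, 0, 0, -24]
    - [1, -310, -225, -19, 0, 0, -24]
    - [1, -310, -225, -19, 0, 0, -24]
    - [1, -310, -225, -19, 0, 0, -24]

```text
clock: 1.13
position: [379.5, 205.8, 250.5]
orientation: [-0.076, 0.997, -0.0, 0.0]
wrist_force: [0.1, 1.0, -0.1]
width: 1.001
```

>>> step_arm:
  steps:
    - [1, -144, -250, 0, 0, 0, 0]
    - [1, -144, -250, 0, 0, 0, 0]
    - [1, -144, -250, 0, 0, 0, 0]
    - [1, -144, -250, 0, 0, 0, 0]
    - [1, -144, -250, 0, 0, 0, 0]
    - [1, -144, -250, 0, 0, 0, 0]
    - [1, -144, -250, 0, 0, 0, 0]
    - [1, -144, -250, 0, 0, 0, 0]
    - [1, -144, -250, 0, 0, 0, 0]

```text
clock: 1.88
position: [559.1, -17.5, 249.5]
orientation: [-0.076, 0.997, 0.0, -0.001]
wrist_force: [-0.1, 0.2, -0.5]
width: 1.0
```

```bash
python3 - <<'E'
from workcell import env
import cv2,pickle
c=env.capture("wrist"); pickle.dump(c,open("w1.pkl","wb")); cv2.imwrite("pics/w1.png",cv2.resize(c["color"][:,:,::-1],(800,600),interpolation=cv2.INTER_CUBIC)); print(c["eye"],env.observe()["position"])
E
```

```text
[479.19497331 -29.00080858 390.79822763] [558.33448385 -16.33293349 249.80460797]
```

View pics/w1.png

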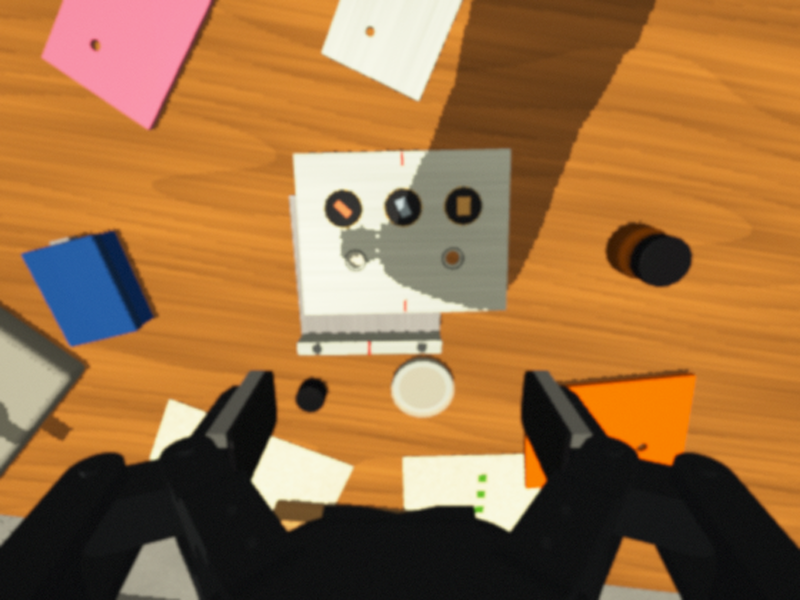

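The view shows the plate clear of the fingers. In the 800-px view its corners are about (294,153), (511,149), (506,311) and (302,314), and the rail is at (298–441, 348). I'll zoom in to measure.

```bash
python3 - <<'E'
import pickle,cv2
c=pickle.load(open("w1.pkl","rb"));i=c["color"][98:253,195:365,::-1]
cv2.imwrite("pics/w1c.png",cv2.resize(i,None,fx=4.6,fy=3.87*0+3.85,interpolation=cv2.INTER_CUBIC))
E
```

```text
(no output)
```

View pics/w1c.png

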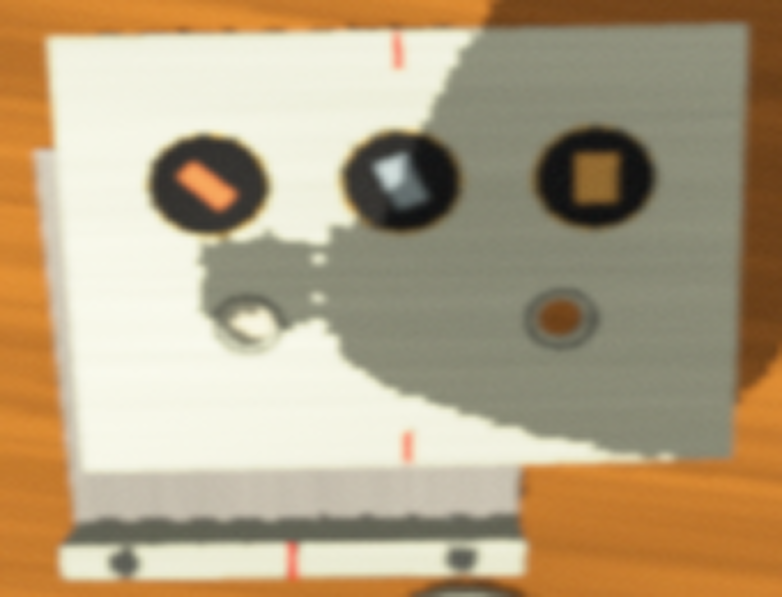

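```bash
python3 - <<'E'
import pickle
from h import *
np.set_printoptions(precision=1,suppress=True)
c=pickle.load(open("w1.pkl","rb"))
f=lambda u,v:(195+u/4.6-.4,98+v/3.85-.4)
P={'railFR':(60,546,60),'railFL':(526,541,60),'railBR':(62,579,60),'railBL':(524,577,60),'railmark':(292,560,60),
'cFR':(47,38,42),'cFL':(748,24,42),'cBR':(85,472,54),'cBL':(731,458,54),'pf':(397,33,42),'pb':(408,462,54),
'dR':(209,185,49),'dM':(401,181,49),'dL':(594,177,49),'hR':(250,322,51),'hL':(561,318,51)}
Q={}
for k,(u,v,z) in P.items():
    Q[k]=onz(c,f(u,v),z);print(k,Q[k])
def yaw(a,b): d=Q[b]-Q[a]; return np.degrees(np.arctan2(-d[0],d[1])),np.linalg.norm(d)
for p in [('railFR','railFL'),('railBR','railBL'),('cFR','cFL'),('cBR','cBL'),('dR','dL'),('hR','hL')]: print(p,yaw(*p))
t=np.radians(np.mean([yaw('railFR','railFL')[0],yaw('railBR','railBL')[0]]))
X=np.array([np.cos(t),np.sin(t),0]);Y=np.array([-np.sin(t),np.cos(t),0])
m=(Q['railFR']+Q['railFL'])/2
print("railmid",m, "block origin",m-51*X)
for k in Q: print(k,"in block",(Q[k]-m)@X+51,(Q[k]-m)@Y)
C=env=None
from workcell import env
s=env.capture("side");S=env.capture("scene")
# obstacles rough
for n,uv,z in [('jar',(237,174),58),('petri',(307,192),15),('mount',(334,211),20)]: print(n,onz(s,uv,z))
E
```

```text
railFR [642.7 -91.2  60. ]
railFL [622.2  30.1  60. ]
railBR [654.1 -89.8  60. ]
railBL [634.6  31.9  60. ]
railmark [638.2 -30.   60. ]
cFR [ 491.3 -110.6   42. ]
cFL [461.6  56.5  42. ]
cBR [619.2 -87.9  54. ]
cBL [588.7  79.2  54. ]
pf [477.  -26.9  42. ]
pb [602.9  -4.4  54. ]
dR [526.2 -66.3  49. ]
dM [517.8 -19.6  49. ]
dL [509.4  27.2  49. ]
hR [565.3 -51.1  51. ]
hL [552.  27.  51.]
('railFR', 'railFL') (np.float64(9.572590342483332), np.float64(123.09079188223224))
('railBR', 'railBL') (np.float64(9.09740235983848), np.float64(123.24584957433662))
('cFR', 'cFL') (np.float64(10.072235871096952), np.float64(169.77231616885084))
('cBR', 'cBL') (np.float64(10.354860642451811), np.float64(169.81465903975314))
('dR', 'dL') (np.float64(10.177457224688462), np.float64(94.99449732009866))
('hR', 'hL') (np.float64(9.674769385244852), np.float64(79.18365883471294))
railmid [632.5 -30.5  60. ] block origin [582.1 -38.8  60. ]
railFR in block 51.25521555836495 -61.54486677674687
railFL in block 50.74478444163505 61.54486677674687
railBR in block 62.74753215333314 -61.96682022768802
railBL in block 63.258606261059604 61.2779696847315
railmark in block 56.707570446383336 -0.398291079634039
cFR in block -101.30890369458834 -56.109653907453975
cFL in block -103.4933474384552 113.64860816796352
cBR in block 28.640512722941523 -54.44241167750103
cBL in block 25.617973138989647 115.34534606507317
pf in block -101.8544468006022 28.792820016990596
pb in block 26.121548824168272 30.623912840293606
dR in block -59.65921029312513 -18.002833157420554
dM in block -60.359507528704285 29.415370129877445
dL in block -61.05593207955887 76.98139547738772
hR in block -18.597677972184044 -9.349666764240045
hL in block -19.067246840091386 69.83259975756714
jar [525.6 179.6  58. ]
petri [699.3  27.1  15. ]
mount [724.9 -85.8  20. ]
```

Measured in the block frame:
- **Block:** origin at about (582,-39), yaw about 9.3°.
- **Plate:** about 1° askew, +29.5 mm in y, back edge about 24 mm short of the rail.
- **Size checks:** holes 79 mm apart (80 expected), edges 170 mm, rail 123 mm. All agree.

I'll come down in front of the plate with the fingers open, then push with both fingertips.

>>> step_arm:
  steps:
    - [1, 60, 1, 0, 0, 0, -0.6]
    - [1, 119, 2, 0, 0, 0, -0.6]
    - [1, 119, 2, 0, 0, 0, -0.6]
    - [1, 119, 2, 40, 0, 0, -0.6]
    - [1, 119, 2, 80, 0, 0, -0.6]
    - [1, 119, 2, 120, 0, 0, -0.6]
    - [1, 119, 2, 160, 0, 0, -0.6]
    - [1, 119, 2, 200, 0, 0, -0.6]
    - [1, 119, 2, 232, 0, 0, -0.6]
    - [1, 119, 2, 232, 0, 0, -0.6]

```text
clock: 2.87
position: [437.0, -30.7, 14.5]
orientation: [-0.083, 0.997, 0.001, -0.003]
wrist_force: [-1.2, 0.2, 0.2]
width: 1.001
```

```bash
cat > look.py <<'E'
import sys,pickle,cv2
from workcell import env
for n in sys.argv[2:]:
    c=env.capture(n); pickle.dump(c,open(f"{n}{sys.argv[1]}.pkl","wb")); i=c["color"][:,:,::-1]
    if n=="side": i=cv2.resize(i[150:290,200:380],None,fx=4,fy=4,interpolation=cv2.INTER_CUBIC)
    elif n=="scene": i=cv2.resize(i[170:290,210:350],None,fx=5,fy=5,interpolation=cv2.INTER_CUBIC)
    else: i=cv2.resize(i,(800,600),interpolation=cv2.INTER_CUBIC)
    cv2.imwrite(f"pics/{n}{sys.argv[1]}.png",i)
o=env.observe(); print(o["clock"],o["position"],o["orientation"],o["wrist_force"],o["width"])
E
python3 look.py 2 wrist side
```

```text
2.9667 [439.85954963 -31.58686828  18.92781808] [-8.32755882e-02  9.96526313e-01  2.46716205e-04 -6.49676947e-04] [0.40332849 0.59484305 0.85570671] 0.9978487928698351
```

View pics/wrist2.png

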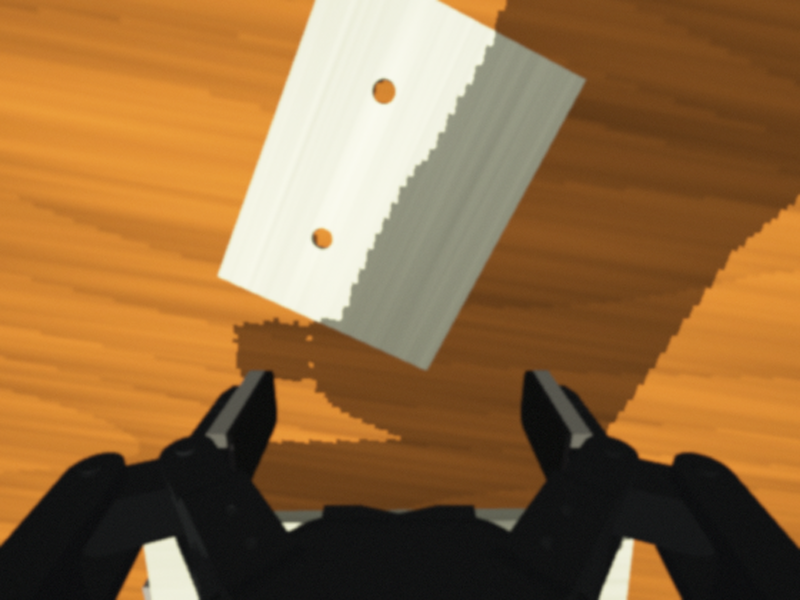

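View pics/side2.png

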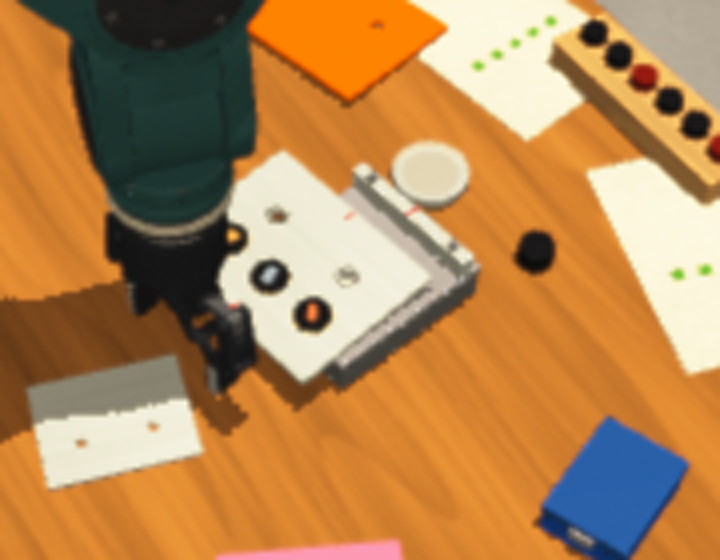

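>>> step_arm:
  steps:
    - [1, -10, 0, 3, 0, 0, 0]
    - [1, -18, 0, 3, 0, 0, 0]
    - [1, -20, 0, 3, 0, 0, 0]
    - [1, -22, 0, 3, 0, 0, 0]
    - [1, -24, 0, 3, 0, 0, 0]
    - [1, -26, 0, 3, 0, 0, 0]
    - [1, -28, 0, 3, 0, 0, 0]
    - [1, -30, 0, 3, 0, 0, 0]
    - [1, -32, 0, 3, 0, 0, 0]
    - [1, -34, 0, 3, 0, 0, 0]

```text
clock: 3.8
position: [474.0, -26.8, 15.2]
orientation: [-0.083, 0.997, 0.0, -0.0]
wrist_force: [-1.0, 0.1, 2.0]
width: 1.001
```

```bash
python3 look.py 3 side
```

```text
3.85 [474.47017007 -26.76067537  15.26430747] [-8.26395402e-02  9.96579502e-01  5.09217655e-06  4.58127989e-05] [-2.02645991 -0.98283144 -0.00652192] 0.9966969007638946
```

View pics/side3.png

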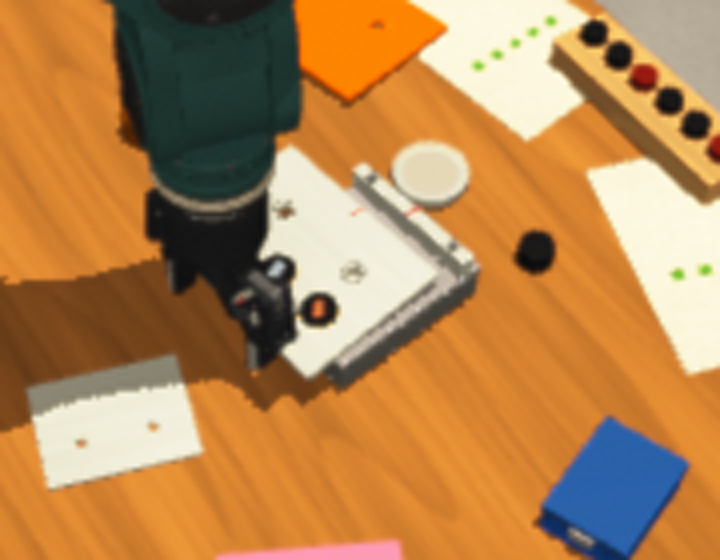

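>>> step_arm:
  steps:
    - [1, -1.5, 0, 0, 0, 0, 0]
    - [1, -3, 0, 0, 0, 0, 0]
    - [1, -4.5, 0, 0, 0, 0, 0]
    - [1, -6, 0, 0, 0, 0, 0]
    - [1, -7.5, 0, 0, 0, 0, 0]
    - [1, -9, 0, 0, 0, 0, 0]
    - [1, -10, 0, 0, 0, 0, 0]
    - [1, -11, 0, 0, 0, 0, 0]
    - [1, -11, 0, 0, 0, 0, 0]

```text
clock: 4.6
position: [485.1, -24.9, 15.3]
orientation: [-0.083, 0.997, 0.0, 0.0]
wrist_force: [-1.5, -0.7, 0.2]
width: 0.999
```

```bash
python3 look.py 4 side scene
```

```text
4.7 [485.08434749 -24.93071434  15.29120979] [-8.27221464e-02  9.96572639e-01  2.61704878e-05  1.45663577e-04] [ 0.39343826  0.08105016 -0.55122833] 0.9957486062918189
```

View pics/side4.png

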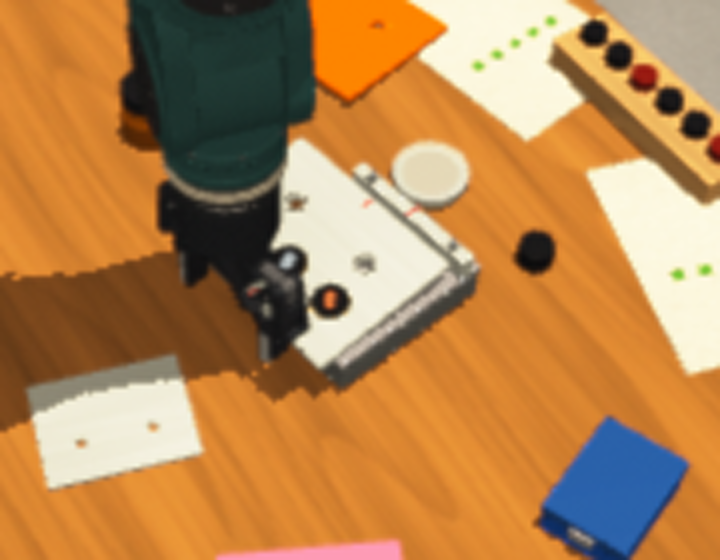

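View pics/scene4.png

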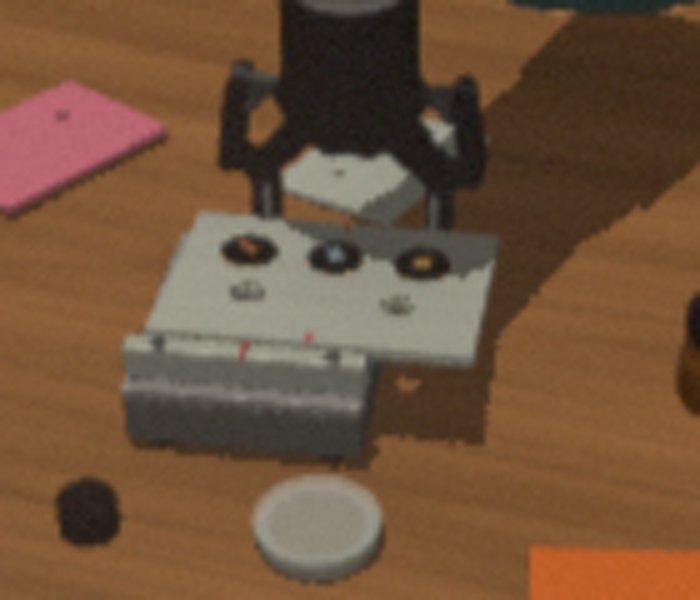

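The plate follows the fingers and is square. Its back red mark (scene crop 310,337) is close to the rail, with an estimated 3–4 mm left.

>>> step_arm:
  steps:
    - [1, -0.7, 0, 0, 0, 0, 0]
    - [1, -1.4, 0, 0, 0, 0, 0]
    - [1, -2.1, 0, 0, 0, 0, 0]
    - [1, -2.6, 0, 0, 0, 0, 0]
    - [1, -2.6, 0, 0, 0, 0, 0]

```text
clock: 5.12
position: [487.6, -24.5, 15.3]
orientation: [-0.083, 0.997, 0.0, 0.0]
wrist_force: [-0.5, 0.1, 0.7]
width: 1.0
```

>>> step_arm:
  steps:
    - [1, -0.4, 0, 0, 0, 0, 0]
    - [1, -0.8, 0, 0, 0, 0, 0]
    - [1, -0.8, 0, 0, 0, 0, 0]

```text
clock: 5.37
position: [488.3, -24.4, 15.3]
orientation: [-0.083, 0.997, -0.0, 0.0]
wrist_force: [-0.7, -0.4, 1.6]
width: 1.0
```

```bash
python3 look.py 5 side
```

```text
5.4167 [488.29011536 -24.39478425  15.27078553] [-8.26777192e-02  9.96576336e-01 -5.03926874e-07  1.91361452e-05] [-0.70167017 -0.89947827  0.337767  ] 0.9995024678318463
```

View pics/side5.png

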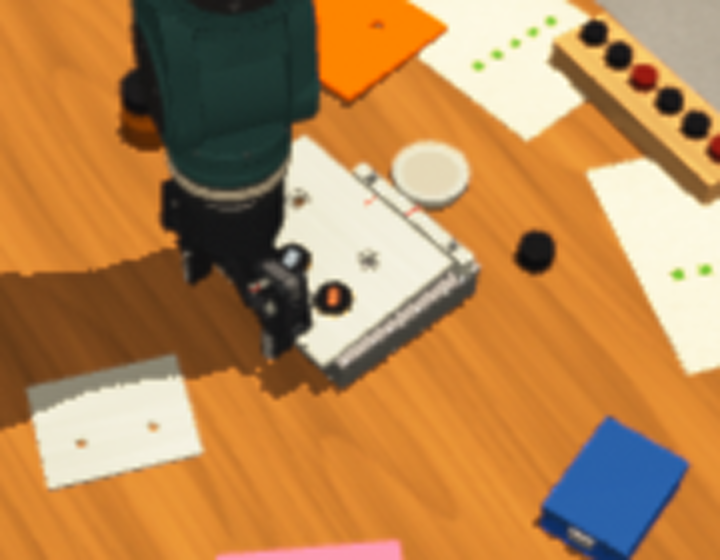

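>>> step_arm:
  steps:
    - [1, -0.3, 0, 0, 0, 0, 0]
    - [1, -0.6, 0, 0, 0, 0, 0]
    - [1, -0.6, 0, 0, 0, 0, 0]

```text
clock: 5.67
position: [488.9, -24.3, 15.3]
orientation: [-0.083, 0.997, -0.0, 0.0]
wrist_force: [-1.6, 0.3, 0.0]
width: 1.003
```

>>> step_arm:
  steps:
    - [1, -0.3, 0, 0, 0, 0, 0]
    - [1, -0.6, 0, 0, 0, 0, 0]
    - [1, -0.6, 0, 0, 0, 0, 0]

```text
clock: 5.92
position: [489.5, -24.2, 15.3]
orientation: [-0.083, 0.997, -0.0, 0.0]
wrist_force: [-1.0, -0.1, 1.4]
width: 1.001
```

>>> step_arm:
  steps:
    - [1, -0.3, 0, 0, 0, 0, 0]
    - [1, -0.6, 0, 0, 0, 0, 0]
    - [1, -0.6, 0, 0, 0, 0, 0]

```text
clock: 6.17
position: [490.1, -24.1, 15.3]
orientation: [-0.083, 0.997, 0.0, 0.0]
wrist_force: [-1.5, -0.5, 1.9]
width: 1.0
```

```bash
python3 look.py 6 side scene; python3 - <<'E'
import pickle,cv2,numpy as np
a=pickle.load(open("side6.pkl","rb"))["color"][180:240,270:325,::-1];b=pickle.load(open("scene6.pkl","rb"))["color"][210:255,230:315,::-1]
cv2.imwrite("pics/x6.png",cv2.resize(a,None,fx=10,fy=10,interpolation=cv2.INTER_CUBIC));cv2.imwrite("pics/y6.png",cv2.resize(b,None,fx=9,fy=9,interpolation=cv2.INTER_CUBIC))
E
```

```text
6.2667 [490.08458155 -24.10734141  15.27639051] [-8.26760829e-02  9.96576472e-01 -1.17667016e-05  3.88410111e-05] [-1.25938832  0.37372025  1.10287955] 1.000706001533197
```

View pics/x6.png

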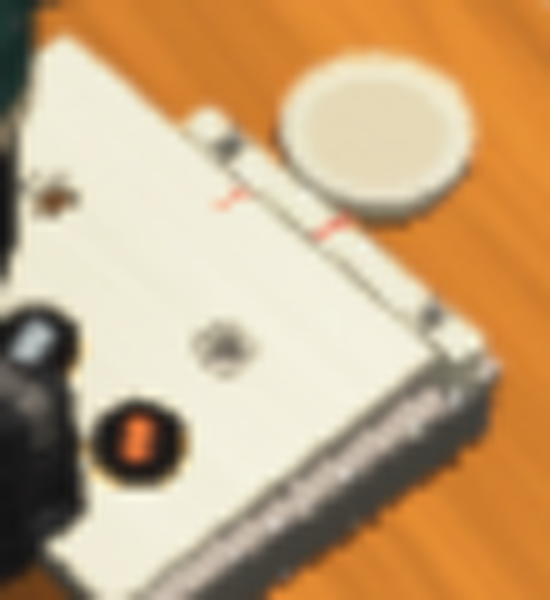

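View pics/y6.png

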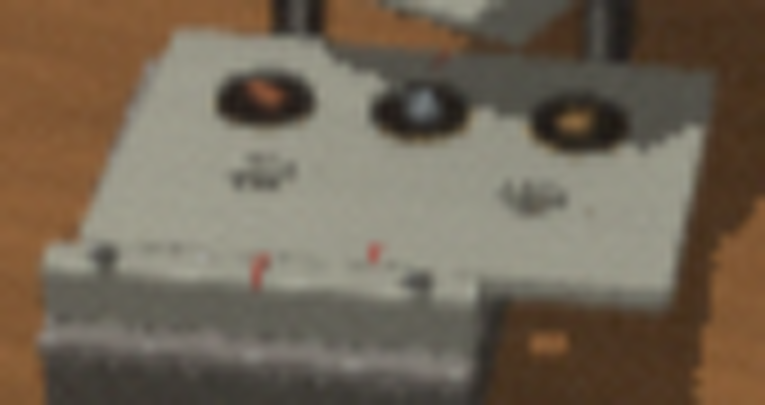

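>>> step_arm:
  steps:
    - [1, -0.3, 0, 0, 0, 0, 0]
    - [1, -0.6, 0, 0, 0, 0, 0]
    - [1, -0.6, 0, 0, 0, 0, 0]

```text
clock: 6.52
position: [490.7, -24.0, 15.3]
orientation: [-0.083, 0.997, -0.0, -0.0]
wrist_force: [-2.2, -0.6, 1.2]
width: 1.004
```

>>> step_arm:
  steps:
    - [1, -0.3, 0, 0, 0, 0, 0]
    - [1, -0.6, 0, 0, 0, 0, 0]
    - [1, -0.6, 0, 0, 0, 0, 0]

```text
clock: 6.77
position: [491.3, -23.9, 15.3]
orientation: [-0.083, 0.997, -0.0, 0.0]
wrist_force: [-2.0, -0.2, 1.0]
width: 0.998
```

>>> step_arm:
  steps:
    - [1, -0.3, 0, 0, 0, 0, 0]
    - [1, -0.6, 0, 0, 0, 0, 0]
    - [1, -0.6, 0, 0, 0, 0, 0]

```text
clock: 7.02
position: [491.4, -23.8, 15.2]
orientation: [-0.083, 0.997, -0.0, -0.0]
wrist_force: [-3.3, -0.7, 2.0]
width: 1.004
```

>>> step_arm:
  steps:
    - [1, -0.3, 0, 0, 0, 0, 0]
    - [1, -0.6, 0, 0, 0, 0, 0]
    - [1, -0.6, 0, 0, 0, 0, 0]

```text
clock: 7.27
position: [491.6, -23.8, 15.1]
orientation: [-0.083, 0.997, -0.0, -0.001]
wrist_force: [-6.8, -2.6, 3.9]
width: 1.002
```

The plate now meets the rail: the tool stalled at x≈491.5 and the force rose to about 7 N. I'll back off, lift clear and go round to the +y side with the jaw axis along block x.

>>> step_arm:
  steps:
    - [1, 15, 0, 0, 0, 0, 0]
    - [1, 35, 0, 0, 0, 0, 0]
    - [1, 35, 0, -35, 0, 0, 0]
    - [1, 35, 0, -75, 0, 0, 0]
    - [1, 35, 0, -110, 0, 0, 7]
    - [1, 30, 20, -115, 0, 0, 14]
    - [1, 20, 45, -115, 0, 0, 21]
    - [1, 10, 70, -115, 0, 0, 28]
    - [1, -5, 95, -115, 0, 0, 35]
    - [1, -20, 120, -115, 0, 0, 42]

```text
clock: 8.1
position: [493.0, 99.4, 130.7]
orientation: [0.283, 0.959, 0.0, 0.001]
wrist_force: [-0.0, -0.2, -0.1]
width: 1.002
```

>>> step_arm:
  steps:
    - [1, -10, 10, 0, 0, 0, 7]
    - [1, -20, 20, 0, 0, 0, 14]
    - [1, -30, 30, 0, 0, 0, 21]
    - [1, -38, 33.5, 0, 0, 0, 28]
    - [1, -38, 33.5, 0, 0, 0, 35]
    - [1, -38, 33.5, 0, 0, 0, 42]
    - [1, -38, 33.5, 0, 0, 0, 47.8]
    - [1, -38, 33.5, 0, 0, 0, 47.8]
    - [1, -38, 33.5, 0, 0, 0, 47.8]

```text
clock: 8.85
position: [542.7, 105.9, 130.3]
orientation: [0.644, 0.765, 0.0, 0.0]
wrist_force: [-0.4, 0.3, 0.9]
width: 1.0
```

```bash
python3 look.py 7 wrist side scene
```

```text
9.0 [542.49605221 105.79590358 130.33523366] [6.43849398e-01 7.65152230e-01 1.09857900e-04 7.58903818e-05] [-0.4112355   0.44296821 -0.58905969] 1.0006140127025012
```

View pics/wrist7.png

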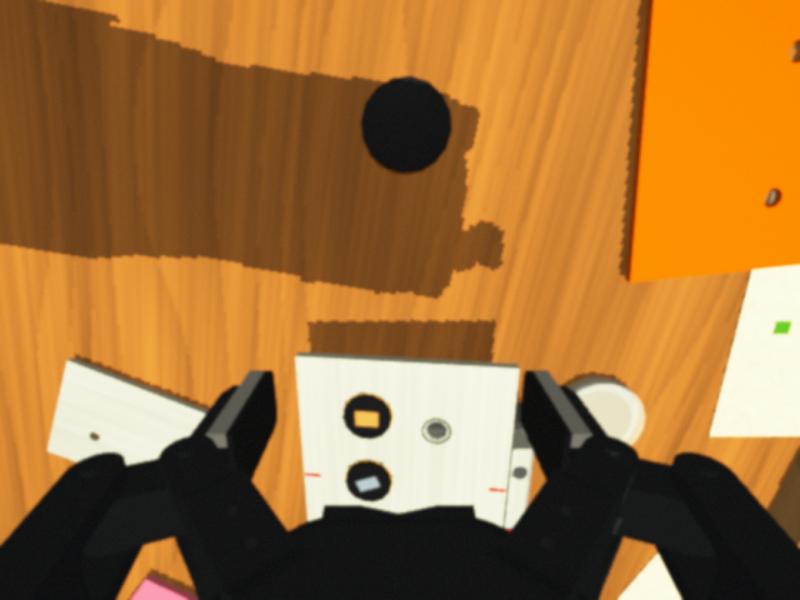

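View pics/side7.png

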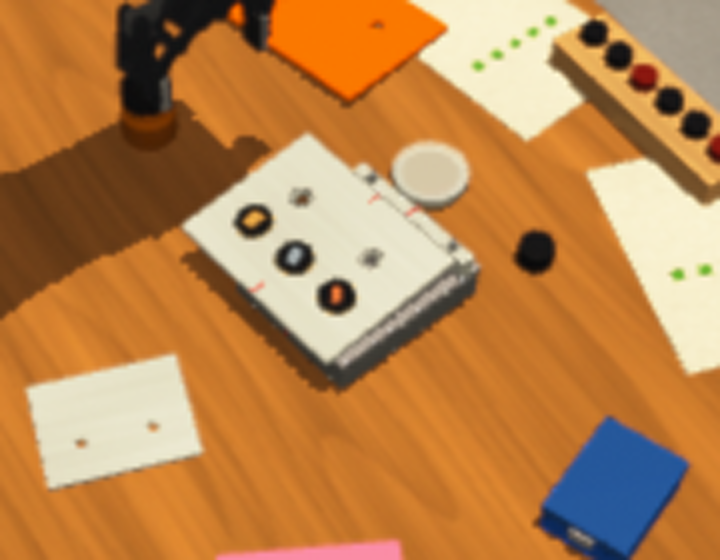

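View pics/scene7.png

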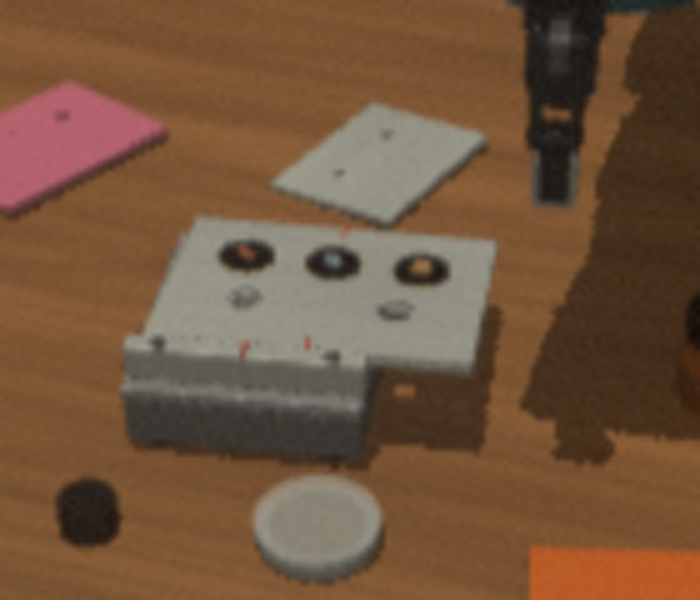

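Both fingers straddle the plate's x range beside its +y edge, and the jar (wrist view 405,125) stands well behind. I'll descend and approach.

>>> step_arm:
  steps:
    - [1, 0, 0, 38, 0, 0, 0.5]
    - [1, 0, 0, 76, 0, 0, 0.5]
    - [1, 0, 0, 112, 0, 0, 0.5]
    - [1, 0, 0, 115, 0, 0, 0.5]
    - [1, -8, 0, 115, 0, 0, 0.5]
    - [1, -14, 0, 115, 0, 0, 0.5]
    - [1, -18, 0, 115, 0, 0, 0.5]
    - [1, -20, 0, 115, 0, 0, 0.5]
    - [1, -22, 0, 115, 0, 0, 0.5]
    - [1, -24, 0, 115, 0, 0, 0.5]

```text
clock: 9.83
position: [547.0, 81.8, 16.2]
orientation: [0.648, 0.761, 0.001, 0.001]
wrist_force: [-0.5, 1.3, 0.8]
width: 0.998
```

>>> step_arm:
  steps:
    - [1, -2, 0, 0, 0, 0, 0]
    - [1, -4, 0, 0, 0, 0, 0]
    - [1, -6, 0, 0, 0, 0, 0]
    - [1, -8, 0, 0, 0, 0, 0]
    - [1, -8, 0, 0, 0, 0, 0]

```text
clock: 10.25
position: [547.8, 73.9, 15.3]
orientation: [0.648, 0.761, -0.0, 0.0]
wrist_force: [0.8, 0.4, -0.2]
width: 1.006
```

```bash
python3 look.py 8 side scene
```

```text
10.35 [547.71812421  74.11561412  15.23141256] [ 6.48257462e-01  7.61421209e-01 -7.25020995e-05  1.73742447e-05] [-1.07662816  0.00389277 -0.00822843] 0.9999825871132934
```

View pics/side8.png

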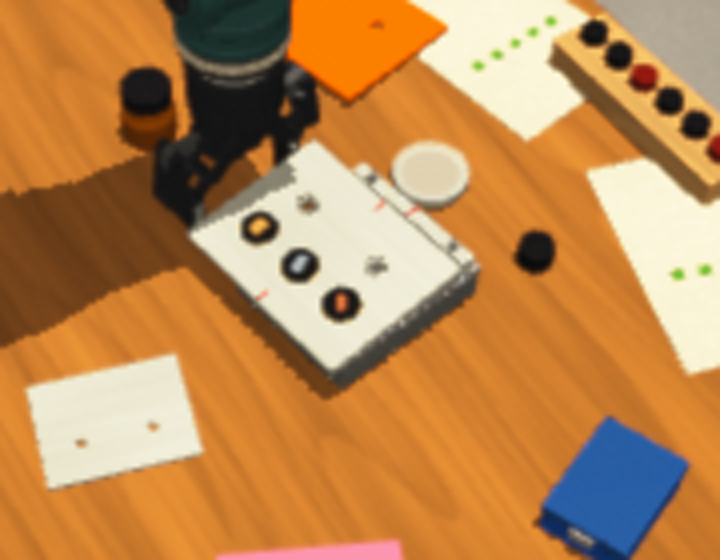

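View pics/scene8.png

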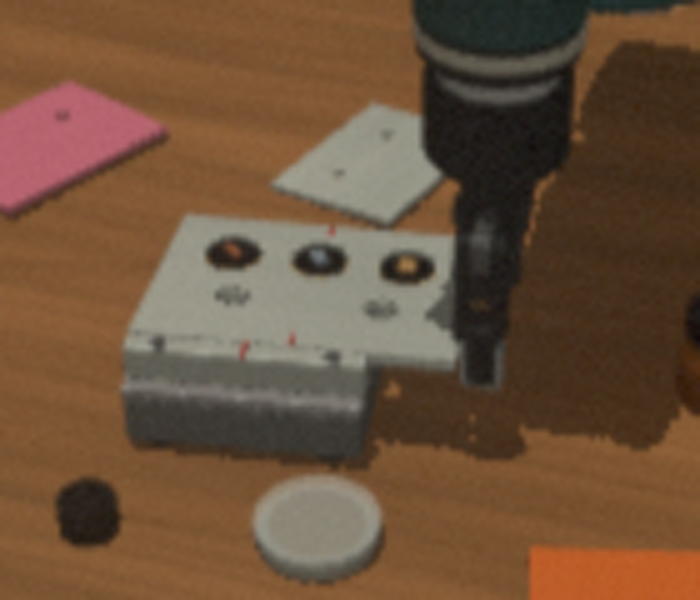

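```bash
cat > off.py <<'E'
import sys,pickle
from h import *
n=sys.argv[1]
t=np.radians(9.33);X=np.array([np.cos(t),np.sin(t),0]);Y=np.array([-np.sin(t),np.cos(t),0]);O=np.array([582.1,-38.8,0])
for cam,(x0,y0,x1,y1) in {"side":(255,185,320,225),"scene":(215,205,345,250)}.items():
    c=pickle.load(open(f"{cam}{n}.pkl","rb"));i=c["color"][y0:y1,x0:x1].astype(float)
    r=i[:,:,0]-np.maximum(i[:,:,1],i[:,:,2]); sat=(i[:,:,1]-i[:,:,2])
    m=((r>28)&(sat<25)).astype(np.uint8)
    k,lab,st,_=cv2.connectedComponentsWithStats(m,connectivity=8)
    for j in range(1,k):
        w=np.where(lab==j,r,0); v,u=np.mgrid[y0:y1,x0:x1]
        uv=((w*u).sum()/w.sum(),(w*v).sum()/w.sum())
        for z in (46,57,60):
            p=onz(c,uv,z)-O; print(cam,np.round(uv,1),st[j,4],"z",z,"block x %.1f y %.1f"%(p@X,p@Y))
E
python3 off.py 8
```

```text
side [268.  185.5] 2 z 46 block x 30.5 y 129.1
side [268.  185.5] 2 z 57 block x 24.3 y 121.5
side [268.  185.5] 2 z 60 block x 22.6 y 119.4
side [260. 189.] 1 z 46 block x 1.6 y 134.4
side [260. 189.] 1 z 57 block x -4.3 y 126.7
side [260. 189.] 1 z 60 block x -5.9 y 124.6
side [296. 200.] 1 z 46 block x 57.8 y 25.8
side [296. 200.] 1 z 57 block x 51.3 y 19.3
side [296. 200.] 1 z 60 block x 49.6 y 17.5
side [302.6 202.2] 4 z 46 block x 67.2 y 5.8
side [302.6 202.2] 4 z 57 block x 60.6 y -0.5
side [302.6 202.2] 4 z 60 block x 58.8 y -2.3
side [264.4 224. ] 2 z 46 block x -76.9 y 18.2
side [264.4 224. ] 2 z 57 block x -82.0 y 11.8
side [264.4 224. ] 2 z 60 block x -83.4 y 10.0
side [284. 223.] 1 z 46 block x -29.9 y -17.1
side [284. 223.] 1 z 57 block x -35.5 y -23.2
side [284. 223.] 1 z 60 block x -37.1 y -24.9
scene [219.  206.8] 57 z 46 block x -93.5 y -150.2
scene [219.  206.8] 57 z 57 block x -77.4 y -144.5
scene [219.  206.8] 57 z 60 block x -73.0 y -142.9
scene [277. 212.] 1 z 46 block x -90.8 y 20.2
scene [277. 212.] 1 z 57 block x -74.7 y 23.1
scene [277. 212.] 1 z 60 block x
[... 303 characters left out ...]
8
scene [258.3 239.5] 5 z 46 block x 41.4 y -6.3
scene [258.3 239.5] 5 z 57 block x 55.4 y -2.9
scene [258.3 239.5] 5 z 60 block x 59.2 y -2.0
scene [268.  237.5] 2 z 46 block x 29.4 y 16.9
scene [268.  237.5] 2 z 57 block x 43.5 y 19.9
scene [268.  237.5] 2 z 60 block x 47.4 y 20.7
scene [234. 242.] 1 z 46 block x 60.8 y -65.9
scene [234. 242.] 1 z 57 block x 74.4 y -61.6
scene [234. 242.] 1 z 60 block x 78.1 y -60.5
scene [234. 246.] 1 z 46 block x 76.8 y -61.8
scene [234. 246.] 1 z 57 block x 90.1 y -57.6
scene [234. 246.] 1 z 60 block x 93.8 y -56.4
scene [288.5 249. ] 2 z 46 block x 68.8 y 76.6
scene [288.5 249. ] 2 z 57 block x 82.3 y 78.6
scene [288.5 249. ] 2 z 60 block x 86.0 y 79.1
```

Side view and scene view agree on about 21.7 mm still to go sideways. I'll push 17 mm, then creep.

>>> step_arm:
  steps:
    - [1, -2, 0, 0, 0, 0, 0]
    - [1, -4, 0, 0, 0, 0, 0]
    - [1, -6, 0, 0, 0, 0, 0]
    - [1, -8, 0, 0, 0, 0, 0]
    - [1, -10, 0, 0, 0, 0, 0]
    - [1, -12, 0, 0, 0, 0, 0]
    - [1, -14, 0, 0, 0, 0, 0]
    - [1, -15.5, 0, 0, 0, 0, 0]
    - [1, -17, 0, 0, 0, 0, 0]
    - [1, -17, 0, 0, 0, 0, 0]

```text
clock: 11.18
position: [550.6, 57.1, 15.3]
orientation: [0.648, 0.761, -0.0, 0.0]
wrist_force: [0.3, 0.6, -0.0]
width: 0.997
```

```bash
python3 look.py 9 side scene
```

```text
11.2833 [550.52862609  57.35482233  15.30191211] [ 6.48250421e-01  7.61427199e-01 -8.01523063e-06  1.08398286e-04] [-0.38704145  1.2535593  -0.45279456] 1.002462401452382
```

View pics/side9.png

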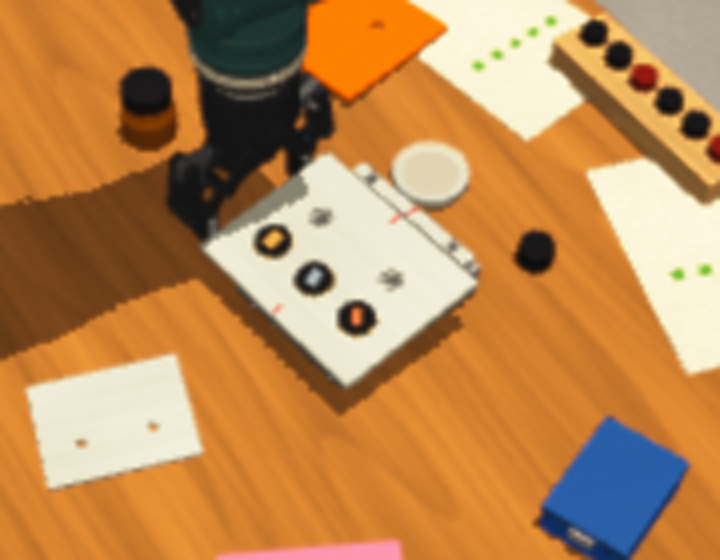

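View pics/scene9.png

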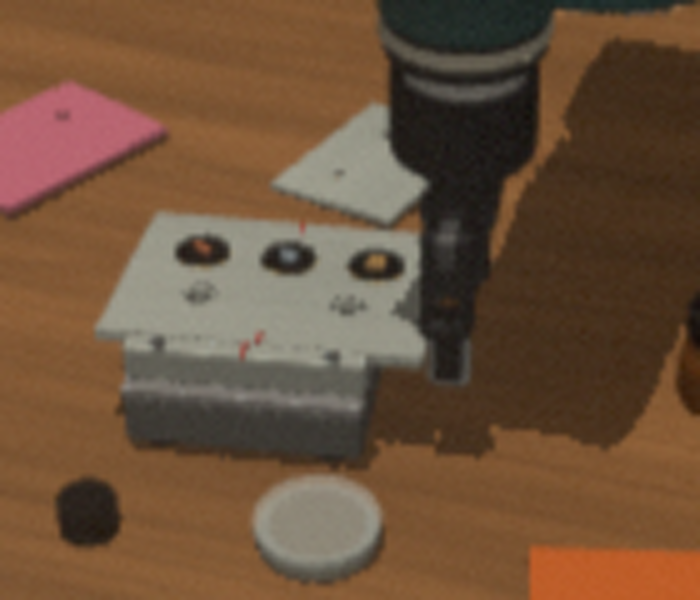

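About 4.5 mm is left; the marks nearly line up in the scene crop (259,338 against 244,350). Creeping in.

>>> step_arm:
  steps:
    - [1, -0.6, 0, 0, 0, 0, 0]
    - [1, -1.2, 0, 0, 0, 0, 0]
    - [1, -1.8, 0, 0, 0, 0, 0]
    - [1, -2.4, 0, 0, 0, 0, 0]
    - [1, -3, 0, 0, 0, 0, 0]
    - [1, -3, 0, 0, 0, 0, 0]

```text
clock: 11.78
position: [550.9, 54.3, 15.3]
orientation: [0.648, 0.761, -0.0, 0.0]
wrist_force: [0.3, -0.2, -0.1]
width: 1.003
```

>>> step_arm:
  steps:
    - [1, -0.3, 0, 0, 0, 0, 0]
    - [1, -0.6, 0, 0, 0, 0, 0]
    - [1, -0.9, 0, 0, 0, 0, 0]
    - [1, -0.9, 0, 0, 0, 0, 0]

```text
clock: 12.12
position: [551.1, 53.5, 15.3]
orientation: [0.648, 0.761, 0.0, 0.0]
wrist_force: [-0.0, -0.3, -0.6]
width: 1.0
```

```bash
python3 look.py 10 side scene
```

```text
12.2167 [551.05564464  53.57390057  15.29902392] [6.48220851e-01 7.61452381e-01 2.89245853e-06 1.94684492e-05] [-0.41114272  0.23377572  0.30366836] 0.9956032963705512
```

View pics/scene10.png

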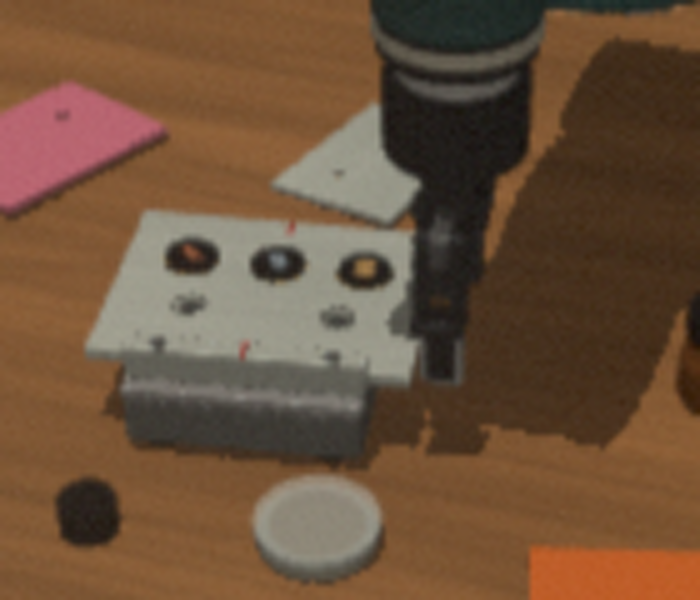

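View pics/side10.png

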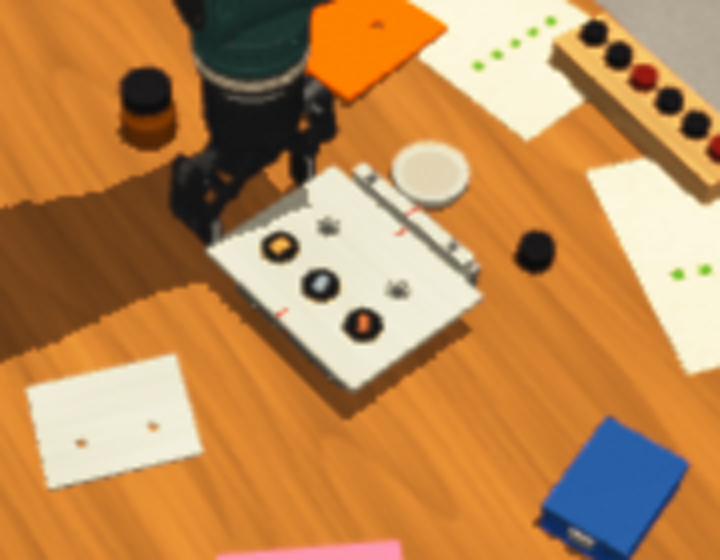

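The plate has dropped: its back edge now sits below the rail top and the marks line up. I'll back the fingers away, lift, and look from above.

>>> step_arm:
  steps:
    - [1, 5, 0, 0, 0, 0, 0]
    - [1, 20, 0, 0, 0, 0, 0]
    - [1, 40, 0, 0, 0, 0, 0]
    - [1, 40, 0, -40, 0, 0, 0]
    - [1, 40, 0, -80, 0, 0, 0]
    - [1, 40, 0, -120, 0, 0, 0]
    - [1, 40, 0, -160, 0, 0, 0]
    - [1, 60, 0, -200, 0, 0, 0]
    - [1, 80, 0, -230, 0, 0, 0]
    - [1, 80, 0, -230, 0, 0, 0]

```text
clock: 13.05
position: [539.4, 135.4, 251.5]
orientation: [0.648, 0.762, 0.003, 0.003]
wrist_force: [1.1, -0.4, 0.5]
width: 0.999
```

>>> step_arm:
  steps:
    - [1, 0, 0, 0, 0, 0, 0]
    - [1, 0, 0, 0, 0, 0, 0]
    - [1, 0, 0, 0, 0, 0, 0]

```text
clock: 13.3
position: [537.7, 132.3, 244.0]
orientation: [0.648, 0.761, -0.001, -0.001]
wrist_force: [0.2, -0.1, -0.7]
width: 1.003
```

```bash
python3 look.py 11 side scene wrist
```

```text
13.45 [537.95278609 132.17702149 244.35078244] [ 6.48428473e-01  7.61275100e-01 -6.27637238e-04 -5.86258599e-04] [ 0.05597995 -0.71077704 -0.36264996] 0.9984235019590904
```

View pics/wrist11.png

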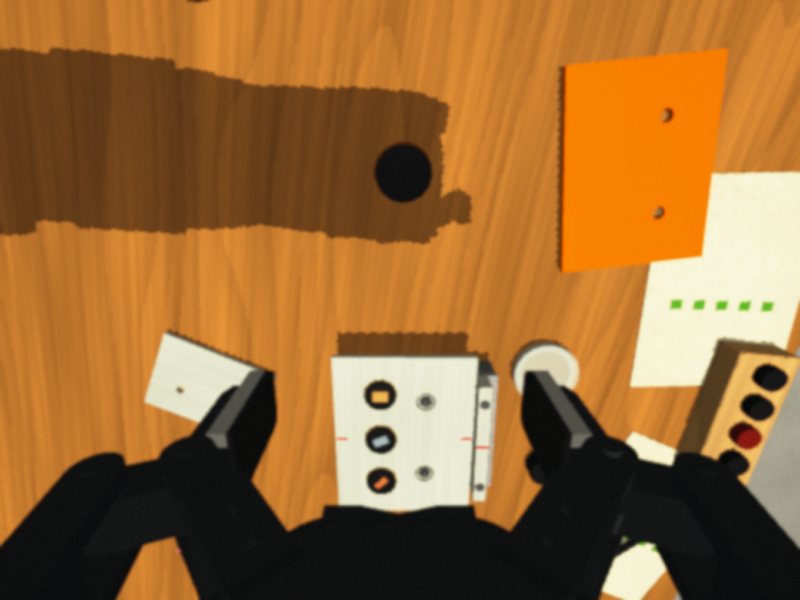

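View pics/side11.png

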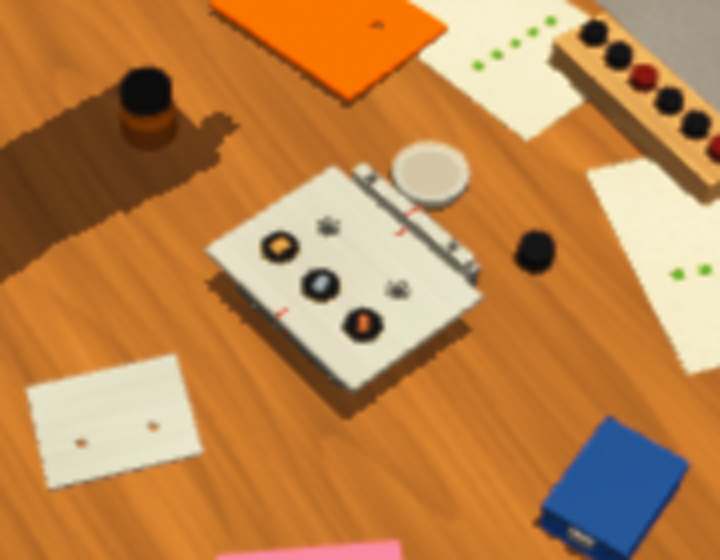

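View pics/scene11.png

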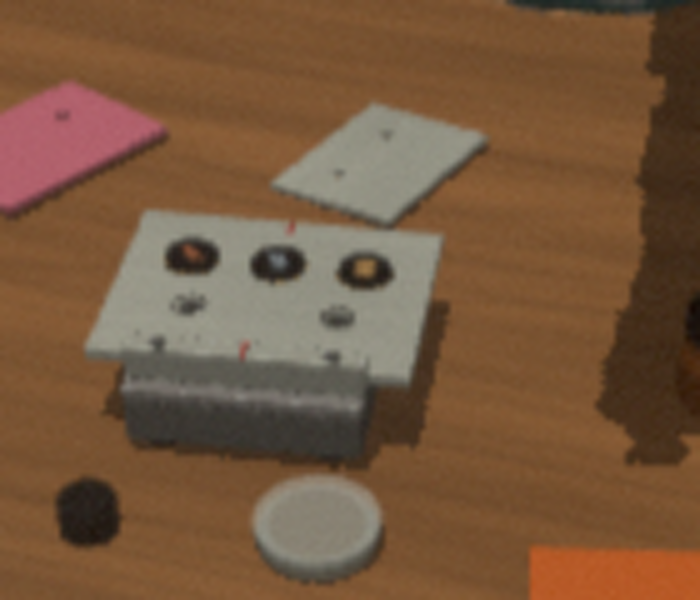

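```bash
python3 - <<'E'
import pickle
from h import *
np.set_printoptions(precision=1,suppress=True)
S=pickle.load(open("scene11.pkl","rb"));D=pickle.load(open("side11.pkl","rb"));W=pickle.load(open("wrist11.pkl","rb"))
a=lambda u,v:(210+u/5-.4,170+v/5-.4);b=lambda u,v:(200+u/4-.4,150+v/4-.4);w=lambda u,v:(u*.7-.15,v*.7-.15)
t=np.radians(9.33);X=np.array([np.cos(t),np.sin(t),0]);Y=np.array([-np.sin(t),np.cos(t),0]);O=np.array([582.1,-38.8,0])
P={'cFR':((147,211),(352,386),None),'cFL':((443,235),(207,248),(332,356)),'cBL':((411,377),(333,167),(477,357)),'cBR':((88,352),(483,296),None),'front':((292,228),(281,312),(341,439)),
'hL':((337,317),(328,227),(426,402)),'hR':((188,304),(399,290),(425,473))}
for k,(p,q,r) in P.items():
    l=[(S,a(*p)),(D,b(*q))]+([(W,w(*r))] if r else [])
    x,e=tri(l);print(k,"block",(x-O)@X,(x-O)@Y,"z",x[2],e)
i=W["color"][235:360,220:360,::-1];cv2.imwrite("pics/w11c.png",cv2.resize(i,None,fx=4.8,fy=4.8,interpolation=cv2.INTER_CUBIC))
E
```

```text
cFR block -76.8849559286977 -86.4423337924701 z 45.87753162647604 [0.2, 0.2]
cFL block -77.17932346770596 82.84002244509566 z 44.369504547035405 [1.1, 1.6, 1.9]
cBL block 51.11231394205163 82.19327821498332 z 44.02797523180217 [1.2, 1.4, 1.2]
cBR block 52.34436389978023 -87.40053404518892 z 43.26061349580558 [1.0, 1.0]
front block -73.04123438584034 -2.179697875901729 z 45.07396113980816 [0.2, 0.3, 0.4]
hL block 6.834180179883381 37.02997134320291 z 45.051861717936475 [0.8, 0.8, 1.1]
hR block 7.159824809592148 -43.37754883903401 z 44.88506559423668 [1.1, 0.9, 1.3]
```

View pics/w11c.png

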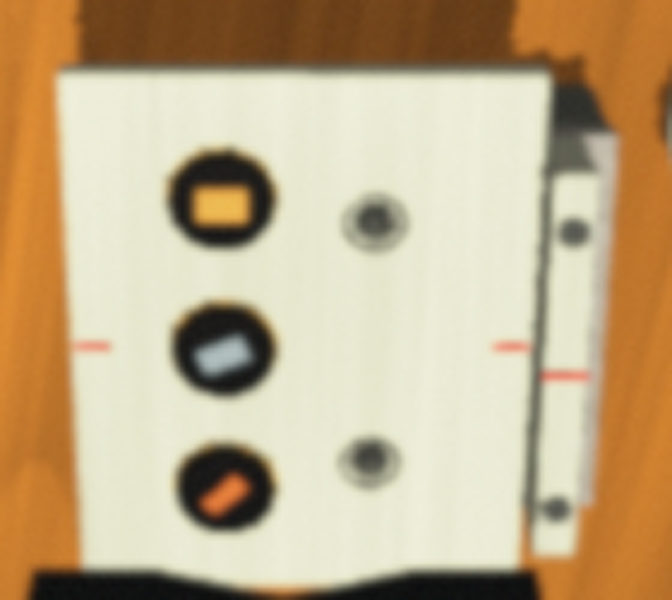

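Both pins show inside their holes and the plate top is level: z is 43–46 mm at every corner, where the back edge was at 54 before. The fingers are clear and nothing else has moved, so I'm handing it in.

```bash
python3 - <<'E'
from workcell import env
print(env.sign_off()); print(env.observe()["clock"])
E
```

```text
the job is handed in; nothing more can be done
None
the job is handed in; nothing more can be done
```

The plate is seated on both pins and lies flat on the block, and I handed the job in at about 13.5 s of the 51 s allowed. Hand-in reports no verdict, so this rests on my own last checks.

**What I did:** With both open fingertips I pushed the front edge until the plate met the rail, where the wrist force rose to about 7 N. I then pushed the +y edge about 21 mm sideways, creeping at the end, until the plate dropped. Finally I backed the fingers off and lifted clear.

**Last checks:**
- **Height and level:** the plate's top measured 43–46 mm at all four corners, against 46 mm expected when flat.
- **Pins:** the wrist picture shows both pins inside their holes.
- **Other things:** the pictures show nothing else moved, though I did not measure this.

**Disagreement:** the hole positions measured about 2 mm off in x and 3 mm off in y. The rail mark, which is fixed, also reads about 2 mm off in y. I therefore put most of this down to calibration. With the plate flat on the block, the hole clearance allows only about 1 mm of play on the pins.

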